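# Vent a vacuum storage chamber and park its lid on the twin-pin stand

### The arm

A 7-joint arm with a two-finger parallel gripper is mounted at the origin on the work surface. World frame = base frame: x ahead of the robot, y to its left, z up, the work surface at z = 0. Lengths are in m, angles in rad, forces in N, time in s.
With the tool pointing down it reaches from about 0.35 to 0.9 m from the base axis. Payload 7.2 kg.
Tool frame: the origin (TCP) lies midway between the tips of the shut fingers; the grasp point (between the pads) lies 19 mm behind it (robot.hold_point_z is the z of the grasp point in the tool frame, in m); z points along the fingers, y is the line along which they close (so a half turn about z gives the same grasp; the last joint's range is limited). The gripper opens to 85 mm and grips with 20 to 120 N. Pads are 22 mm wide; open, the fingers measure 114 mm over their backs; the gripper's body (76 mm by 85 mm) begins 54 mm behind the grasp point. The pads swing forward as they close: fully open they stand 13 mm farther back than shut.
Start: joints at [1.11, 0.411, -0.013, 1.596, 0.006, 1.134, -0.082], TCP at [0.239, -0.577, 0.231] pointing down, gripper open.
Joint ranges: [-2.95, 2.95], [-0.29, 1.99], [-1.47, 1.44], [0.14, 2.54], [-1.03, 4.17], [0.13, 1.85], [-2.86, 2.86]. Speed limits (rad/s): [2.39, 2.39, 3.01, 3.01, 3.14, 3.14, 3.14].

### API

Orientations are given as a rotation vector (axis times angle).
In Python, from rig import robot gives the robot as it stands.
- The arm moves only by the tool servo_tool, never from a script. Its argument "commands" is a list of rows, each a list of 4 numbers: the shift along the tool's x, y, z in units of 40 mm (1.0 is 40 mm), then the turn about the tool's z in units of 6 degrees (1.0 is 6 degrees). A call has 1 to 8 rows; each row is the pose to reach, as a shift and turn from the pose commanded when the call began, along the tool's axes at that moment; what a row does not reach only later rows make up. A row lasts 1/8 s, in which the tool goes at most 62.5 mm and 10.7 degrees, less where a joint would pass 70% of its speed; a pose out of reach is approached as far as the arm can. A call with a gripper value outside its range is refused whole. "grip" is the closure, from 0 (fully open) to 1 (shut), set as the call begins (left out, the last holds). The fingers move at their own pace and stop on an object; "force" is the grip in N (left out, the last holds). Time passes only in rows, so rows that repeat a pose let the fingers close. It gives the time, the measured TCP pose, the force, the opening and the grip force at its end, in the units of the state.
- robot.state(): the state, without advancing time (a new reading comes with each control period).
- robot.get_image(name): name is "side" or "top"; returns a dict with "pixels" (480x640x3 uint8, blue, green, red), "range_z" (480x640 float32, m along the optical axis (not along the pixel's ray), 0 where there is no reading), "vertical_fov" (degrees; the focal length in pixels is half the picture's height over the tangent of half this angle, whatever the lens; pixels are square), "cx", "cy" (the principal point, pixels), "R" (3x3) and "t" (3): a world point X has camera coordinates R X + t. Camera axes: x right, y down, z forward; pixel columns grow to the right and rows downward; lengths in m; the calibration is good to about 2 mm. A picture is of the moment at which its call begins.
- robot.sign_off(): hands the job in; it is judged then, once.
The state is a dict: "clock": time; "joint_positions": joint angles; "dq": joint speeds; "joint_torque": joint torques, N m; "tcp_pos": TCP position; "ee_rot": TCP orientation; "ft_force": force on the tool from outside, world axes, zero at the start; "wrist_torque": the same for the moment, N m; "finger_gap": finger opening in m; "grasp_force": force on a finger pad.
Only numpy, scipy, OpenCV 4.12 (cv2) and the standard library are available. Lean on these libraries where they do the work, as an engineer would, in place of code of your own. Each camera call takes 0.05 s, during which the arm holds its last target. There are 200 camera calls.

### The job

Open the vent tap on the lid of the small vacuum chamber by turning it clockwise (seen from above) fully round to its stop, in line with the handle, and only then lift the lid off by its handle so the gear inside can be reached. Hang the lid on the two-pin stand, with both ear holes over the pins, lowering it all the way down before letting go. Do not put the lid down on the bench, and see that the other things around it stay where they are.

Things in the scene. Friction and masses are not known exactly. Their poses are not given: they have to be found in the camera images.
- chamber: Fixed square steel box, open on top under the lid: 120 x 120 mm outside, 70 mm high, walls 6 mm, a dial and a brass nozzle on its -x face. Origin: centre of its underside, z up. Stands left or right of the stand, turned by up to 0.4 rad.
- lid: Loose aluminium lid, 0.5 to 0.75 kg: a 126 (x) x 117 (y) x 10 mm plate with two 44 mm wide ears that make it 196 mm long along its y. Origin: centre of the plate's underside, z up. A rubber spigot 103 x 103 mm reaches 6 mm below the underside into the chamber's mouth (2.5 mm play each side). It starts seated, origin 70 mm above the chamber's origin, same axes. Each ear has a 16 mm through hole, 82 mm from the centre along the lid's y.
- lid_handle (a point): Centre of the lid's black bridge handle, 38 mm above the lid's origin, on its z axis; axes as the lid. The bar is 66 mm long along the lid's y, 16 mm wide (x), 16 mm high; 20 mm of free space under the bar. The lid balances close to it (within about 5 mm). Pinch the bar across, fingers on its two long sides.
- lid_hole_a (a point): Centre of the +y ear's hole at the lid's underside, lid-frame (0, 82, 0) mm.
- lid_hole_b (a point): Centre of the -y ear's hole at the lid's underside, lid-frame (0, -82, 0) mm.
- vent_tap (a joint): Angle of the vent tap: 0 shut (its bar across the handle's direction, along the lid's x), 1.57 rad at the open stop (bar parallel to the handle, along the lid's y). Grows clockwise from above; starts at 0 to 0.2. Counts as open above 1.2. Turns with about 0.04 N m and stays where left.
- tap_grip (a point): Point to grip on the black tap bar, on the tap's vertical axis, which is at lid-frame (42, 44) mm, at 64 mm above the lid's origin; turns with the tap, its x axis along the bar. Bar 44 mm long, 12 mm wide, 26 mm high, top 6 mm above this point; it stands on a 22 mm column, clear above the handle.
- stand: Fixed steel lid stand: base plate 70 (x) x 210 (y) x 12 mm with two 30 mm posts, 82 mm either way from the centre along its y, whose flat tops (shoulders) lie at 40 mm; a 12 mm upright pin rises from each. Origin: centre of the base's underside, z up. Turned by up to 0.4 rad.
- stand_seat (a point): Midpoint between the two shoulders, 40 mm above the stand's origin; the hung lid's origin comes here, its y axis along the stand's y, either way round.
- pin_a (a point): Tip of the +y pin, 36 mm above its shoulder, stand-frame (0, 82, 76) mm. Straight 12 mm for 26 mm, then tapers to 4 mm at the tip.
- pin_b (a point): Tip of the -y pin, stand-frame (0, -82, 76) mm, same shape.
- loose_gear: Bystander: loose steel gear, 64 mm across, 18 mm high, origin centre of underside.
- ring_gauge: Bystander: loose steel ring, 60 mm across, 18 mm high, origin centre of underside.
- solvent_bottle: Bystander: white bottle, 60 mm across, 140 mm high, origin centre of underside.
- sample_dish: Bystander: white dish, 90 mm across, 30 mm high, origin centre of underside.
- dust_brush: Bystander: hand brush lying on the bench, origin centre of underside.
- spanner: Bystander: steel spanner lying on the bench, origin centre of underside.
Things that resemble listed ones, but are neither listed nor needed, are in the scene too. Several things have the shape of the stand; the one meant has the colours described above.

How it is judged:
On the way, in this order (a step that is already met when the one before it is completed fails the run):
1. the vent tap is turned open (over 1.2 rad) with the lid still seated on the chamber (value of joint vent_tap above 1.2 rad and z of lid in the frame of chamber below 0.076 m), for 0.1 s.
2. the lid is lifted clear of the chamber (over 25 mm) (value of joint vent_tap above 1.2 rad and z of lid in the frame of chamber above 0.095 m and contact force between the fingers and lid above 0.5 N), for 0.1 s.
3. the lid, still held, is lowered over both pins to within 5 mm of the shoulders (horizontal distance between lid and stand_seat below 0.006 m and angle between the y axis of lid and the y axis of stand, either way round below 0.06 rad and z of lid in the frame of stand_seat below 0.005 m and contact force between the fingers and lid above 0.5 N), for 0.1 s.
At the end, for the whole second after the job is handed in: The vent tap is open (over 1.2 rad) and the lid rests level (within 0.04 rad) and still on both shoulders of the stand, a pin through each ear hole: its origin within 3 mm in height and 6 mm sideways of the seat point, long axes within 0.06 rad, either way round (value of joint vent_tap above 1.2 rad and horizontal distance between lid and stand_seat below 0.006 m and angle between the y axis of lid and the y axis of stand, either way round below 0.06 rad and z of lid in the frame of stand_seat between -0.003 and 0.003 m and angle between lid's own z axis and vertical below 0.04 rad and linear speed of lid below 0.02 m/s); the robot touches nothing.
It fails at once if the lid is raised over 8 mm off the chamber before the tap is open (z of lid in the frame of chamber above 0.078 m and value of joint vent_tap below 1.15 rad and horizontal distance between lid and chamber below 0.1 m).
It fails at once if the lid is put down on the bench (its centre or an ear hole under 20 mm above the bench top) (height (world z) of any of lid, lid_hole_a, lid_hole_b below 0.02 m).
It fails at once if a bystander is pushed more than 30 mm from its place (distance of any of loose_gear, ring_gauge, solvent_bottle, sample_dish, dust_brush, spanner from where it was at the start of the episode above 0.03 m).
It also fails if it takes over 54 s, if anything falls off the work surface, if the arm or the gripper's body presses on something with over 40 N, if the wrist force passes 120 N, or if a joint passes its speed limit or range.

## Working session

There is one attempt and no reset: what is moved stays moved. The work goes in short steps, Python scripts to look and compute and a tool call to move; the robot and the scene stay as the last step left them, time stands still between calls to the robot, and variables do not carry over. Pictures are saved under pics/ and viewed, at most 10 in all, crops included, and the job is handed in when it is done.

Besides the shell and the picture viewer there is one more tool, called after ">>>" as a command line: name --pt "numbers of a row" for each row, then --argument value for the rest. servo_tool: Moves the arm, as the interface text tells. Its arguments: {"type":"object","properties":{"commands":{"type":"array"},"grip":{"type":"number"},"force":{"type":"number"}},"required":["commands"]}

```bash
mkdir -p pics; cat > h.py <<'E'
import numpy as np, cv2
from rig import robot
def grab(n,f=None):
    im=robot.get_image(n)
    if f: cv2.imwrite(f,im["pixels"])
    return im
def cloud(im):
    z=im["range_z"]; h,w=z.shape
    f=h/2/np.tan(np.radians(im["vertical_fov"])/2)
    u,v=np.meshgrid(np.arange(w),np.arange(h))
    P=np.stack([(u-im["cx"])/f*z,(v-im["cy"])/f*z,z],-1)
    X=(P-np.asarray(im["t"]))@np.asarray(im["R"])
    X[z==0]=np.nan
    return X
E
python3 - <<'E'
from h import *
for n in("top","side"):
    im=grab(n,f"pics/{n}0.png"); X=cloud(im); np.savez(f"{n}0.npz",X=X,px=im["pixels"])
    print(n,im["vertical_fov"],im["t"],np.round(im["R"],3).tolist())
print(robot.state())
E
```

```text
top 42.52165922326068 [0.1041691  0.50048749 1.34947119] [[-0.005, -1.0, -0.007], [-0.999, 0.005, -0.052], [0.052, 0.007, -0.999]]
side 43.58128967002586 [0.50295251 0.12896514 1.56282086] [[-0.93, -0.367, 0.006], [-0.272, 0.678, -0.683], [0.246, -0.637, -0.73]]
{'clock': 0.1, 'joint_positions': array([ 1.10981311,  0.41182577, -0.01272368,  1.59693531,  0.00558944,
        1.13429385, -0.08224727]), 'dq': array([ 8.62558418e-04, -1.98605291e-03, -5.35301151e-04,  5.32721219e-05,
        1.32582569e-03,  3.52559561e-04,  1.85391505e-04]), 'joint_torque': array([ 3.34043463e-03, -6.01823330e+01,  6.84437938e-01, -3.00088477e+01,
        1.39815829e-02,  6.43005784e-03,  3.34477534e-05]), 'tcp_pos': array([ 0.23903595, -0.5770159 ,  0.23054369]), 'ee_rot': array([-3.07985369e+00, -6.12728529e-01,  5.69248297e-04]), 'ft_force': array([ 0.32376358, -0.14578765, -0.09274519]), 'wrist_torque': array([-0.02069723, -0.02985484,  0.01215551]), 'grasp_force': 0.0, 'finger_gap': 0.08536533685766005}
```

View pics/top0.png

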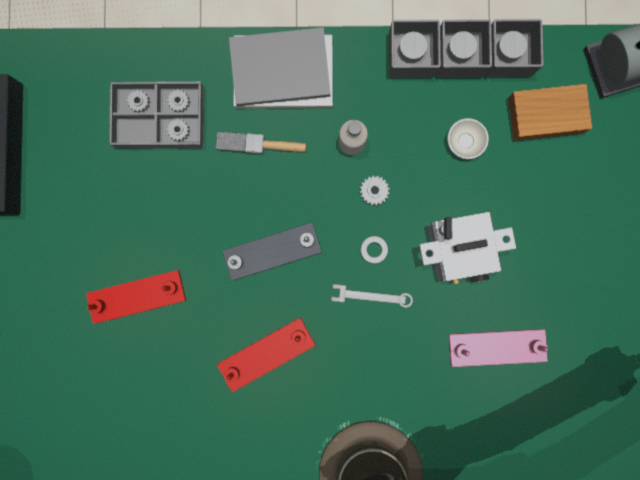

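View pics/side0.png

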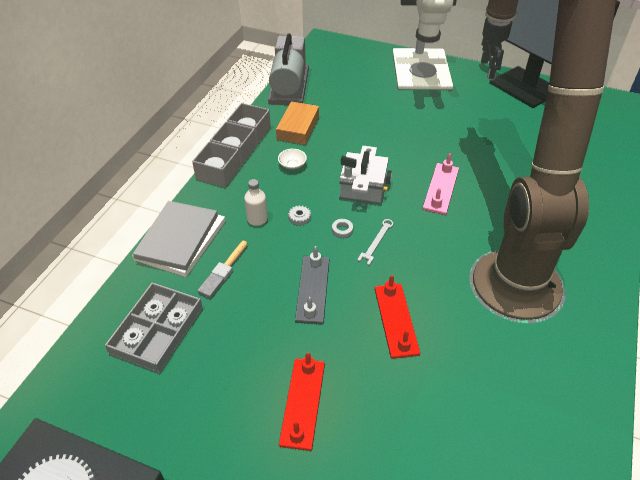

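The top view shows the lid at about (468,246), with the handle at (470,245), the tap bar at (448,229) and the ear holes at (430,253) and (507,240). The steel-grey stand is the one with pins at (235,262) and (307,240); the red and pink ones are decoys. The side view agrees with this.

```bash
python3 - <<'E'
from h import *
d=np.load("top0.npz");X=d["X"];px=d["px"].astype(int)
def seg(name,box,zlo,zhi,show=True):
    u0,u1,v0,v1=box
    S=X[v0:v1,u0:u1].reshape(-1,3); m=(S[:,2]>zlo)&(S[:,2]<zhi); S=S[m]
    if len(S)<3: print(name,len(S)); return
    (c,sz,a)=cv2.minAreaRect((S[:,:2]*1000).astype(np.float32))
    print(name,len(S),"rect c",np.round(c,1),"size",np.round(sz,1),"ang",round(a,1),"zmed",round(np.median(S[:,2]),4),"mean",np.round(S.mean(0),4))
    return S
L=(410,525,205,285)
seg("plate",L,.072,.088)
seg("handle",L,.105,.122)
seg("tap",L,.132,.152)
seg("base",(215,330,215,290),.006,.02)
seg("pinL",(222,250,245,275),.03,.09)
seg("pinR",(295,320,225,255),.03,.09)
seg("pinLsh",(222,250,245,275),.03,.045)
seg("pinRsh",(295,320,225,255),.03,.045)
for n,b in dict(bottle=(330,375,115,160),ring=(355,392,232,268),gear=(355,395,172,208),dish=(440,495,115,165),spanner=(325,415,280,310)).items():
    seg(n,b,.008,.2)
# holes: z<0.06 within ear
for n,b in dict(A=(424,438,246,260),B=(499,513,232,248)).items():
    print(n); print((X[b[2]:b[3],b[0]:b[1],2]*1000).round()[::2,::1])
# same from side cloud
d=np.load("side0.npz");X=d["X"]
def segw(n,c,r,zlo,zhi):
    S=X.reshape(-1,3);S=S[np.isfinite(S[:,0])]
    m=(np.hypot(S[:,0]-c[0],S[:,1]-c[1])<r)&(S[:,2]>zlo)&(S[:,2]<zhi);S=S[m]
    if len(S)<3: print(n,len(S));return
    (q,sz,a)=cv2.minAreaRect((S[:,:2]*1000).astype(np.float32))
    print("side",n,len(S),np.round(q,1),np.round(sz,1),round(a,1),np.median(S[:,2]).round(4))
T=np.load("top0.npz")["X"]
c=T[246,462,:2]; print(c)
segw("plate",c,.12,.073,.088);segw("handle",c,.1,.111,.122);segw("tap",c,.1,.136,.15)
segw("base",T[255,272,:2],.13,.006,.02)
E
```

```text
plate 3624 rect c [ 493.1 -203.9] size [125.9 197.9] ang 10.1 zmed 0.0798 mean [ 0.4907 -0.2049  0.0798]
handle 289 rect c [ 501.1 -183.8] size [101.9  45.5] ang 65.3 zmed 0.1155 mean [ 0.4967 -0.1951  0.1153]
tap 137 rect c [ 526.2 -151.7] size [11.7 42.7] ang 88.9 zmed 0.1412 mean [ 0.5259 -0.1516  0.1409]
base 2651 rect c [483.8 214.2] size [164.3 251.7] ang 0.5 zmed 0.0114 mean [0.4867 0.2134 0.0115]
pinL 154 rect c [463.  291.9] size [28.4 28.3] ang 29.6 zmed 0.0401 mean [0.4626 0.2909 0.0445]
pinR 146 rect c [510.9 135.4] size [28.5 28.1] ang 26.7 zmed 0.0403 mean [0.5107 0.1353 0.0447]
pinLsh 121 rect c [463.  291.9] size [28.4 28.3] ang 29.6 zmed 0.0392 mean [0.4625 0.2908 0.0387]
pinRsh 116 rect c [510.9 135.4] size [28.5 28.1] ang 26.7 zmed 0.0398 mean [0.5107 0.1351 0.0393]
bottle 800 rect c [730.7  35.3] size [58.3 58.4] ang 18.2 zmed 0.0957 mean [0.7222 0.0365 0.0933]
ring 397 rect c [489.1 -12. ] size [58.6 58.7] ang 20.0 zmed 0.0176 mean [ 0.4892 -0.0119  0.0175]
gear 619 rect c [620.5 -18. ] size [71.3 64. ] ang 85.7 zmed 0.0185 mean [ 0.6203 -0.0138  0.0184]
dish 103
[... 633 characters left out ...]
8. 79. 82. 80. 82. 82. 86. 84. 82. 80.]
 [76. 76. 80. 79. 81. 81. 79. 76. 84. 74. 79. 85. 73. 81.]
 [75. 80. 81. 82.  0.  3. -3. -0. -2. 77. 73. 82. 84. 79.]
 [79. 80. 81. 78.  0. -0.  3. -0.  2.  3. 72. 81. 79. 77.]
 [82. 74. 81. 83.  7. -4.  1.  1. -3. -1. 74. 79. 82. 79.]
 [83. 81. 75. 80. 84. 80. -4. -3. 77. 79. 83. 82. 77. 79.]
 [85. 84. 79. 78. 87. 74. 81. 78. 76. 80. 78. 78. 75. 83.]
 [79. 81. 81. 85. 77. 85. 85. 76. 77. 85. 80. 78. 83. 78.]]
[ 0.49014204 -0.18417635]
side plate 1169 [ 493.2 -200.9] [126.5 201.7] 9.9 0.0812
side handle 126 [ 502.4 -183.3] [105.7  48.5] 62.1 0.1168
side tap 69 [ 526.1 -151.5] [44.7 20.3] 1.0 0.1411
side base 1702 [473.4 211.4] [249.  249.2] 10.1 0.0126
```

```bash
cat >> h.py <<'E'
from scipy.spatial.transform import Rotation as Ro
def go(x,y,z,yaw):
    """units from measured pose to TCP target; yaw = world angle (deg) of tool x"""
    s=robot.state(); R=Ro.from_rotvec(s["ee_rot"]).as_matrix()
    d=R.T@(np.array([x,y,z])-s["tcp_pos"])/.04
    cur=np.degrees(np.arctan2(R[1,0],R[0,0]))
    print("tcp",s["tcp_pos"].round(4),"yaw",round(cur,2),"->",d.round(3),"turn",round(((cur-yaw+180)%360-180)/6,3),"tilt",R[2].round(4),"t",round(s["clock"],2),"F",s["ft_force"].round(1),"q",s["joint_positions"].round(2))
def holes(X,boxes,zp,im):
    out=[]
    R=np.asarray(im["R"]);t=np.asarray(im["t"]);f=240/np.tan(np.radians(im["vertical_fov"])/2);o=-R.T@t
    for u0,u1,v0,v1 in boxes:
        m=(X[v0:v1,u0:u1,2]<zp-.03); v,u=np.nonzero(m)
        r=R.T@np.array([(u.mean()+u0-im["cx"])/f,(v.mean()+v0-im["cy"])/f,1]); out.append((o+r*(zp-o[2])/r[2])[:2])
    return np.array(out)
E
python3 - <<'E'
from h import *
im=grab("top");X=cloud(im)
H=holes(X,[(424,438,246,260),(499,513,232,248)],.080,im)
d=H[0]-H[1];print(H.round(4),"mid",H.mean(0).round(4),"len",np.hypot(*d).round(4),"yaw y",np.degrees(np.arctan2(d[1],d[0])).round(2))
# pins tops
for b in((222,250,245,275),(295,320,225,255)):
    S=X[b[2]:b[3],b[0]:b[1]].reshape(-1,3);S=S[S[:,2]>.055];print(len(S),S.mean(0).round(4))
go(.526,-.1518,.18,178.9)
E
```

```text
[[ 0.4783 -0.122 ]
 [ 0.507  -0.2829]] mid [ 0.4927 -0.2025] len 0.1634 yaw y 100.12
28 [0.4629 0.2913 0.0694]
25 [0.5106 0.1353 0.0695]
tcp [ 0.2391 -0.5771  0.2307] yaw 22.51 -> [10.697 -7.075  1.274] turn -26.065 tilt [-1.0e-04 -1.2e-03 -1.0e+00] t 0.15 F [-0.5  0.2 -0.2] q [ 1.11  0.41 -0.01  1.6   0.01  1.13 -0.08]
```

>>> servo_tool --pt "1.2 -0.8 0.1 -1.7" --pt "2.4 -1.6 0.2 -3.4" --pt "3.6 -2.4 0.3 -5.1" --pt "4.8 -3.2 0.4 -6.8" --pt "6 -4 0.5 -8.5" --pt "7.2 -4.8 0.6 -10.2" --pt "8.4 -5.6 0.7 -11.9" --pt "9.6 -6.4 0.8 -13.6" --grip 0 --force 60

```text
clock: 1.15
tcp_pos: [0.4967, -0.1925, 0.1992]
ee_rot: [1.925, 2.482, -0.0]
ft_force: [0.6, -0.8, 0.3]
finger_gap: 0.0853
grasp_force: 0.0
```

```bash
python3 -c "
from h import *
go(.526,-.1518,.18,178.9)"
```

```text
tcp [ 0.4967 -0.1925  0.1992] yaw 104.42 -> [0.802 0.963 0.48 ] turn -12.413 tilt [-3.e-04  0.e+00 -1.e+00] t 1.15 F [ 0.6 -0.8  0.3] q [ 0.66  0.33 -0.48  1.83  0.17  1.02  0.37]
```

>>> servo_tool --pt "0.2 0.2 0.1 -1.7" --pt "0.4 0.4 0.2 -3.4" --pt "0.6 0.6 0.3 -5.1" --pt "0.8 0.96 0.48 -6.8" --pt "0.8 0.96 0.48 -8.5" --pt "0.8 0.96 0.48 -10.2" --pt "0.8 0.96 0.48 -11.9" --pt "0.8 0.96 0.48 -12.4"

```text
clock: 2.15
tcp_pos: [0.5252, -0.1536, 0.1798]
ee_rot: [-0.036, -3.141, -0.001]
ft_force: [-0.2, -0.1, -0.6]
finger_gap: 0.0854
grasp_force: 0.0
```

```bash
python3 -c "
from h import *
go(.526,-.1518,.118,178.9)"
```

```text
tcp [ 0.5252 -0.1536  0.1798] yaw 178.69 -> [-0.021  0.046  1.544] turn -0.035 tilt [ 6.e-04  3.e-04 -1.e+00] t 2.15 F [-0.2 -0.1 -0.6] q [ 0.77  0.43 -0.75  1.81  0.34  1.03  1.44]
```

>>> servo_tool --pt "0 0.02 0.4 0" --pt "0 0.03 0.8 0" --pt "0 0.04 1.2 0" --pt "0 0.04 1.54 0" --pt "0 0.04 1.54 0" --pt "0 0.04 1.54 0"

```text
clock: 2.9
tcp_pos: [0.5258, -0.1518, 0.1187]
ee_rot: [0.041, 3.141, -0.0]
ft_force: [-0.1, 0.1, -0.0]
finger_gap: 0.0854
grasp_force: 0.0
```

>>> servo_tool --pt "0 0 0 0" --pt "0 0 0 0" --pt "0 0 0 0" --pt "0 0 0 0" --pt "0 0 0 0" --pt "0 0 0 0" --pt "0 0 0 0" --pt "0 0 0 0" --grip 1 --force 30

```text
clock: 3.9
tcp_pos: [0.5255, -0.1519, 0.1187]
ee_rot: [0.041, 3.141, -0.0]
ft_force: [-1.3, 0.5, 4.8]
finger_gap: 0.0117
grasp_force: 33.4
```

```bash
python3 -c "
from h import *
go(.526,-.1518,.118,100.1)"
```

```text
tcp [ 0.5255 -0.1519  0.1187] yaw 178.51 -> [-0.011  0.002  0.017] turn 13.068 tilt [-2.e-04 -1.e-04 -1.e+00] t 3.9 F [-1.3  0.5  4.8] q [ 0.73  0.51 -0.71  1.87  0.41  0.92  1.38]
```

>>> servo_tool --pt "0 0 0 1" --pt "0 0 0 2" --pt "0 0 0 3" --pt "0 0 0 4" --pt "0 0 0 5" --pt "0 0 0 6" --pt "0 0 0 7" --pt "0 0 0 8"

```text
clock: 4.9
tcp_pos: [0.5256, -0.1517, 0.1187]
ee_rot: [1.319, 2.851, 0.0]
ft_force: [-1.2, 0.8, 2.9]
finger_gap: 0.0113
grasp_force: 33.4
```

>>> servo_tool --pt "0 0 0 1" --pt "0 0 0 2" --pt "0 0 0 3" --pt "0 0 0 4" --pt "0 0 0 4.6" --pt "0 0 0 5" --pt "0 0 0 5" --pt "0 0 0 5"

```text
clock: 5.9
tcp_pos: [0.5257, -0.1517, 0.1187]
ee_rot: [2.007, 2.416, 0.001]
ft_force: [-0.9, 1.5, 5.9]
finger_gap: 0.0112
grasp_force: 33.5
```

```bash
python3 -c "
from h import *
go(.526,-.1518,.118,100.1); print(robot.state()['wrist_torque'])"
```

```text
tcp [ 0.5257 -0.1517  0.1187] yaw 100.57 -> [-0.004  0.006  0.017] turn 0.078 tilt [ 1.e-04  6.e-04 -1.e+00] t 5.9 F [-0.9  1.5  5.9] q [ 0.5   0.44 -0.39  1.88  0.21  0.86  0.18]
[ 0.44979868  0.1208844  -0.05171352]
```

>>> servo_tool --pt "0 0 0 0" --pt "0 0 0 0" --pt "0 0 0 0" --pt "0 0 0 0" --pt "0 0 -0.5 0" --pt "0 0 -1 0" --pt "0 0 -1.5 0" --pt "0 0 -1.5 0" --grip 0

```text
clock: 6.9
tcp_pos: [0.5264, -0.1521, 0.1798]
ee_rot: [2.007, 2.413, 0.002]
ft_force: [-0.2, -0.5, -0.5]
finger_gap: 0.0852
grasp_force: 0.0
```

>>> servo_tool --pt "0 1 -0.4 0" --pt "0 2 -0.4 0" --pt "0 3 -0.4 0" --pt "0 4 -0.4 0" --pt "0 4 -0.4 0"

```text
clock: 7.52
tcp_pos: [0.6842, -0.1209, 0.192]
ee_rot: [-2.005, -2.416, -0.001]
ft_force: [-0.3, 0.5, -0.6]
finger_gap: 0.0854
grasp_force: 0.0
```

```bash
python3 - <<'E'
from h import *
im=grab("top");X=cloud(im)
cv2.imwrite("pics/top1.png",cv2.resize(im["pixels"][190:300,400:540],None,fx=5,fy=5))
S=X[205:285,410:525].reshape(-1,3)
for n,lo,hi in(("tap",.132,.15),("handle",.105,.122),("plate",.072,.088)):
    T=S[(S[:,2]>lo)&(S[:,2]<hi)]
    print(n,len(T),cv2.minAreaRect((T[:,:2]*1000).astype(np.float32)),T.mean(0))
H=holes(X,[(424,438,246,260),(499,513,232,248)],.080,im);d=H[0]-H[1];print(H.mean(0),np.degrees(np.arctan2(d[1],d[0])))
# handle robust: points within 20mm of x-axis of lid & |y|<34
c=H.mean(0);a=np.radians(10.1);Q=(S[:,:2]-c)@np.array([[np.cos(a),-np.sin(a)],[np.sin(a),np.cos(a)]])
m=(abs(Q[:,0])<14)&(abs(Q[:,1])<40)&(S[:,2]>.108)&(S[:,2]<.122);print("handle lid-frame",np.median(Q[m],0),Q[m].min(0),Q[m].max(0))
go(.4928,-.2035,.15,100.1)
E
```

```text
tap 137 ((526.3352661132812, -152.54193115234375), (12.222546577453613, 44.0809211730957), 9.678874015808105) [ 0.52626632 -0.15217084  0.14126501]
handle 213 ((504.469970703125, -172.32330322265625), (93.6856460571289, 39.357452392578125), 60.48030090332031) [ 0.49532733 -0.18795813  0.1152348 ]
plate 2337 ((486.5170593261719, -166.6885223388672), (126.19550323486328, 121.88677215576172), 10.025142669677734) [ 0.48468794 -0.17687435  0.07977769]
[nan nan] nanh.py:27: RuntimeWarning: Mean of empty slice.
  r=R.T@np.array([(u.mean()+u0-im["cx"])/f,(v.mean()+v0-im["cy"])/f,1]); out.append((o+r*(zp-o[2])/r[2])[:2])
  ret = ret.dtype.type(ret / rcount)
  return _methods._mean(a, axis=axis, dtype=dtype,
  ret = um.true_divide(
Traceback (most recent call last):
ValueError: zero-size array to reduction operation minimum which has no identity
```

View pics/top1.png

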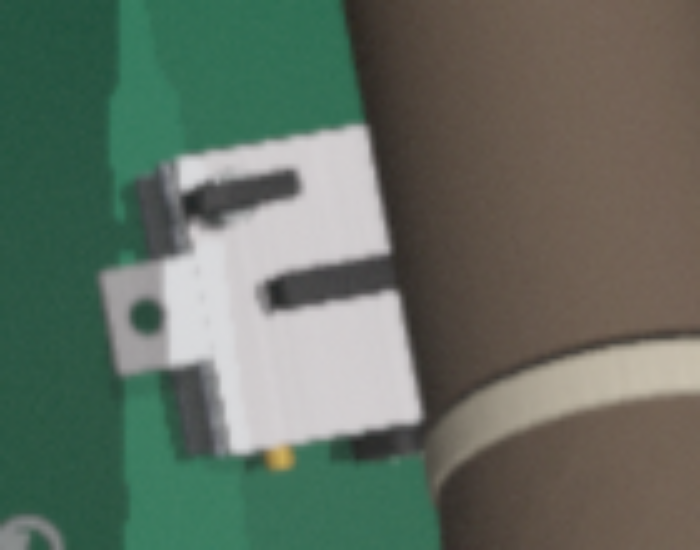

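The crop shows the tap bar (crop 190–300, 185) parallel to the handle (260–395, 280). The tap is open and the lid is still seated. Next I grip the handle.

```bash
python3 - <<'E'
from h import *
im=grab("top");X=cloud(im)
H=holes(X,[(424,438,246,260)],.080,im);print(H)
c=np.array([.4928,-.2034]);S=X.reshape(-1,3);a=np.radians(10.1)
Q=(S[:,:2]-c)@np.array([[np.cos(a),-np.sin(a)],[np.sin(a),np.cos(a)]])
m=(abs(Q[:,0])<14)&(abs(Q[:,1])<45)&(S[:,2]>.108)&(S[:,2]<.122)
print("handle",m.sum(),np.median(Q[m],0),Q[m].min(0),Q[m].max(0))
go(.4928,-.2035,.192,100.1)
E
```

```text
[[ 0.47847966 -0.12207957]]
handle 714 [ 0.26523198 -0.00464541] [-0.42157364 -0.43241161] [0.39037892 0.34528909]
tcp [ 0.6821 -0.1225  0.1927] yaw 100.53 -> [-1.125 -5.022  0.03 ] turn 0.072 tilt [ 7.0e-04 -2.4e-03 -1.0e+00] t 7.62 F [-0.6 -1.  -0.1] q [ 0.35  0.59 -0.38  1.43  0.23  1.16  0.12]
```

>>> servo_tool --pt "-0.3 -1.2 0 0" --pt "-0.6 -2.4 0 0" --pt "-0.9 -3.6 0 0" --pt "-1.12 -4.6 0 0" --pt "-1.12 -5.02 0 0.07" --pt "-1.12 -5.02 0.5 0.07" --pt "-1.12 -5.02 0.8 0.07" --pt "-1.12 -5.02 0.8 0.07"

```text
clock: 8.62
tcp_pos: [0.4932, -0.2028, 0.1616]
ee_rot: [-2.016, -2.407, 0.0]
ft_force: [-0.0, 0.5, -0.2]
finger_gap: 0.0855
grasp_force: 0.0
```

```bash
python3 -c "
from h import *
go(.4928,-.2034,.089,100.1)"
```

```text
tcp [ 0.4932 -0.2028  0.1616] yaw 100.13 -> [-0.016 -0.009  1.815] turn 0.004 tilt [ 0.0012 -0.0014 -1.    ] t 8.62 F [-0.   0.5 -0.2] q [ 0.62  0.36 -0.4   1.88  0.17  0.94  0.32]
```

>>> servo_tool --pt "-0.01 -0.01 0.4 0" --pt "-0.01 -0.01 0.8 0" --pt "-0.01 -0.01 1.2 0" --pt "-0.01 -0.01 1.5 0" --pt "-0.01 -0.01 1.7 0" --pt "-0.01 -0.01 1.8 0" --pt "-0.01 -0.01 1.8 0"

```text
clock: 9.5
tcp_pos: [0.4932, -0.2039, 0.0904]
ee_rot: [-2.017, -2.408, 0.0]
ft_force: [-0.0, -0.5, 0.5]
finger_gap: 0.0855
grasp_force: 0.0
```

>>> servo_tool --pt "0 0 0 0" --pt "0 0 0 0" --pt "0 0 0 0" --pt "0 0 0 0" --pt "0 0 0 0" --pt "0 0 0 0" --pt "0 0 0 0" --pt "0 0 0 0" --grip 1 --force 80

```text
clock: 10.5
tcp_pos: [0.4933, -0.204, 0.0909]
ee_rot: [2.017, 2.408, -0.0]
ft_force: [-1.7, 0.1, 5.3]
finger_gap: 0.0147
grasp_force: 79.2
```

```bash
python3 -c "
from h import *
go(.4928,-.2034,.139,100.1)"
```

```text
tcp [ 0.4933 -0.204   0.0909] yaw 100.08 -> [ 0.016 -0.009 -1.203] turn -0.003 tilt [-4.e-04  2.e-04 -1.e+00] t 10.5 F [-1.7  0.1  5.3] q [ 0.59  0.46 -0.37  1.94  0.23  0.79  0.27]
```

>>> servo_tool --pt "0 0 -0.15 0" --pt "0 0 -0.3 0" --pt "0 0 -0.5 0" --pt "0 0 -0.7 0" --pt "0 0 -0.9 0" --pt "0 0 -1.1 0" --pt "0 0 -1.3 0" --pt "0 0 -1.5 0"

```text
clock: 11.5
tcp_pos: [0.4932, -0.2039, 0.151]
ee_rot: [2.018, 2.408, -0.0]
ft_force: [-0.0, -0.4, -5.6]
finger_gap: 0.0144
grasp_force: 78.1
```

```bash
python3 - <<'E'
from h import *
im=grab("side","pics/side2.png");cv2.imwrite("pics/side2c.png",cv2.resize(im["pixels"][100:260,270:470],None,fx=4,fy=4 if 0 else 3.7))
go(.4869,.2134,.155,107.1)
E
```

```text
tcp [ 0.4937 -0.204   0.1521] yaw 100.09 -> [10.304  1.66  -0.08 ] turn -1.168 tilt [-9.0e-04  1.2e-03 -1.0e+00] t 11.55 F [ 0.6 -0.1 -4.5] q [ 0.62  0.37 -0.4   1.89  0.18  0.91  0.31]
```

View pics/side2c.png

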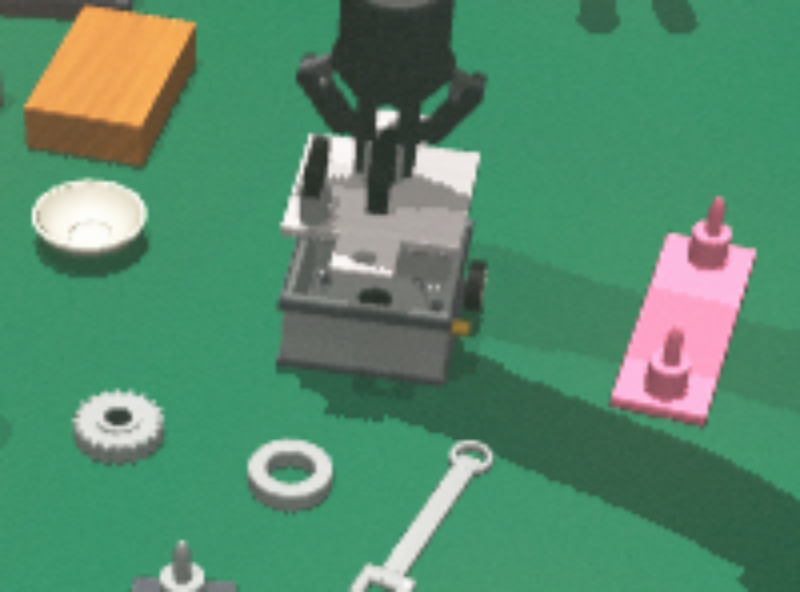

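The lid is lifted level, clear of the chamber and still held (crop 380,190). I carry it to the stand.

>>> servo_tool --pt "0.4 0.05 0 0" --pt "1.2 0.2 0 -0.1" --pt "2.2 0.35 0 -0.25" --pt "3.2 0.5 0 -0.35" --pt "4.2 0.7 0 -0.5" --pt "5.2 0.85 0 -0.6" --pt "6.2 1.0 0 -0.7" --pt "7.2 1.15 0 -0.8"

```text
clock: 12.55
tcp_pos: [0.487, 0.0901, 0.1502]
ee_rot: [-1.913, -2.491, 0.0]
ft_force: [0.4, -0.0, -5.8]
finger_gap: 0.0146
grasp_force: 78.2
```

>>> servo_tool --pt "0.8 0.15 -0.1 -0.1" --pt "1.6 0.3 -0.1 -0.2" --pt "2.3 0.4 -0.1 -0.3" --pt "2.8 0.48 -0.1 -0.37" --pt "3.05 0.51 -0.1 -0.37" --pt "3.1 0.51 -0.1 -0.37" --pt "3.1 0.51 -0.1 -0.37" --pt "3.1 0.51 -0.1 -0.37"

```text
clock: 13.55
tcp_pos: [0.4762, 0.2117, 0.1544]
ee_rot: [1.868, 2.525, -0.001]
ft_force: [0.0, 0.6, -4.4]
finger_gap: 0.0145
grasp_force: 78.2
```

```bash
python3 - <<'E'
from h import *
for n in("top","side"):
    im=grab(n,f"pics/{n}3.png");X=cloud(im);np.savez(f"{n}3.npz",X=X)
    cv2.imwrite(f"pics/{n}3c.png",cv2.resize(im["pixels"][180:330,180:380] if n=="top" else im["pixels"][210:360,220:420],None,fx=4,fy=4))
go(.4869,.2134,.155,107.1)
E
```

```text
tcp [0.4762 0.2121 0.1545] yaw 107.04 -> [-0.046  0.267 -0.012] turn -0.01 tilt [-3.e-04  0.e+00 -1.e+00] t 13.65 F [-0.3 -0.6 -5.9] q [-0.05  0.38 -0.57  1.9   0.25  0.93 -0.45]
```

View pics/top3c.png

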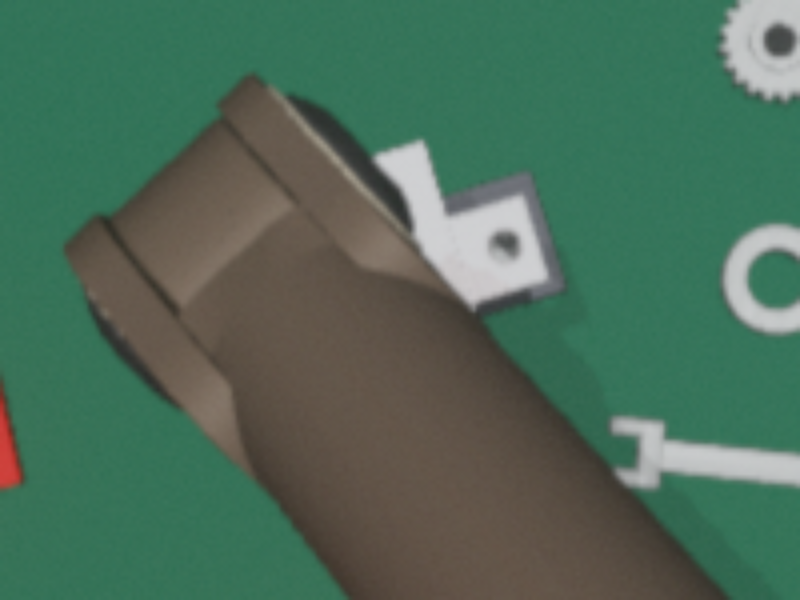

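View pics/side3c.png

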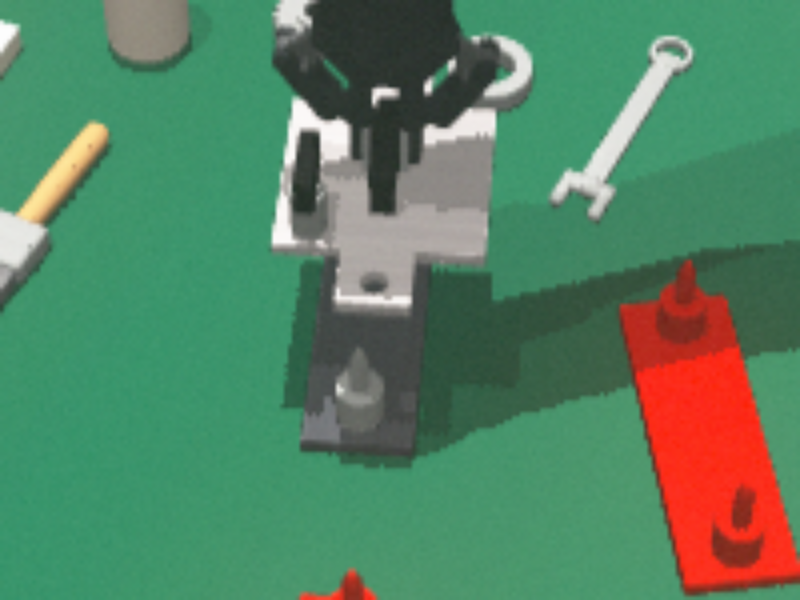

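The lid is over the stand, about 10 mm short in x. In the top crop hole B is at (503,243) with the pin showing through; in the side crop hole A is at (375,283). I correct the position, lower to just above the pin tips and measure both holes.

>>> servo_tool --pt "-0.02 0.1 0.1 0" --pt "-0.04 0.2 0.3 0" --pt "-0.05 0.27 0.6 0" --pt "-0.05 0.27 0.9 0" --pt "-0.05 0.27 1.1 0" --pt "-0.05 0.27 1.1 0" --pt "-0.05 0.27 1.1 0"

```text
clock: 14.52
tcp_pos: [0.487, 0.2143, 0.1107]
ee_rot: [1.866, 2.527, 0.001]
ft_force: [1.1, 0.5, -5.4]
finger_gap: 0.0146
grasp_force: 78.1
```

```bash
python3 - <<'E'
from h import *
s=robot.state();p=s["tcp_pos"];R=Ro.from_rotvec(s["ee_rot"]).as_matrix();zt=p[2]-.0209+.010
ya=np.array([R[0,0],R[1,0]]);print("lid top z",zt)
for n in("top","side"):
    im=grab(n);X=cloud(im);S=X.reshape(-1,3)
    cv2.imwrite(f"pics/{n}4c.png",cv2.resize(im["pixels"][180:330,180:380] if n=="top" else im["pixels"][210:360,220:420],None,fx=4,fy=4))
    f=240/np.tan(np.radians(im["vertical_fov"])/2);Rc=np.asarray(im["R"]);t=np.asarray(im["t"]);o=-Rc.T@t
    # project every pixel onto the lid-top plane; hole pixels = within 14 mm of the expected hole, dark or below the plate
    v,u=np.mgrid[0:480,0:640];r=np.stack([(u-im["cx"])/f,(v-im["cy"])/f,np.ones(u.shape)],-1)@Rc
    W=o+r*((zt-o[2])/r[...,2])[...,None]
    g=cv2.cvtColor(im["pixels"],cv2.COLOR_BGR2GRAY)
    for k,sg in(("A",1),("B",-1)):
        e=p[:2]+sg*.082*ya; near=np.hypot(*(W[...,:2]-e).transpose(2,0,1))<.014
        up=near&(abs(X[...,2]-zt)<.012)
        m=near&(X[...,2]<zt-.015)
        Lf=np.stack([ (W[...,:2]-e)@np.array([ya[1],-ya[0]]),(W[...,:2]-e)@ya],-1)*1000
        print(n,k,"plate px",up.sum(),"hole px",m.sum(),"expected",e.round(4),"hole",W[m].mean(0).round(4),"offset lid x,y mm",Lf[m].mean(0).round(1),"std",Lf[m].std(0).round(1),"plate z",np.median(X[up][:,2]) if up.any() else None)
    pass
go(.4869,.2134,.111,107.1)
E
```

```text
lid top z 0.0998281036753418
top A plate px 0 hole px 0 expected [0.4628 0.2927] hole [nan nan nan] offset lid x,y mm [nan nan] std [nan nan] plate z None
top B plate px 96 hole px 44 expected [0.5111 0.1359] hole [0.5114 0.1359 0.0998] offset lid x,y mm [ 0.3 -0.1] std [4.  4.1] plate z 0.09938960988663993
side A plate px 72 hole px 13 expected [0.4628 0.2927] hole [0.4625 0.2956 0.0998] offset lid x,y mm [0.5 2.9] std [3.2 2.2] plate z 0.1002126211590206
side B plate px 0 hole px 0 expected [0.5111 0.1359] hole [nan nan nan] offset lid x,y mm [nan nan] std [nan nan] plate z None
tcp [0.4871 0.2143 0.1109] yaw 107.11 -> [-0.019 -0.011 -0.002] turn 0.002 tilt [ 0.e+00  9.e-04 -1.e+00] t 14.62 F [-0.6  0.3 -5.2] q [-0.08  0.45 -0.54  1.92  0.31  0.85 -0.48]<stdin>:17: RuntimeWarning: Mean of empty slice.
  ret = um.true_divide(
  ret = _var(a, axis=axis, dtype=dtype, out=out, ddof=ddof,
  arrmean = um.true_divide(arrmean, div, out=arrmean,
  ret = um.true_divide(
```

View pics/side4c.png

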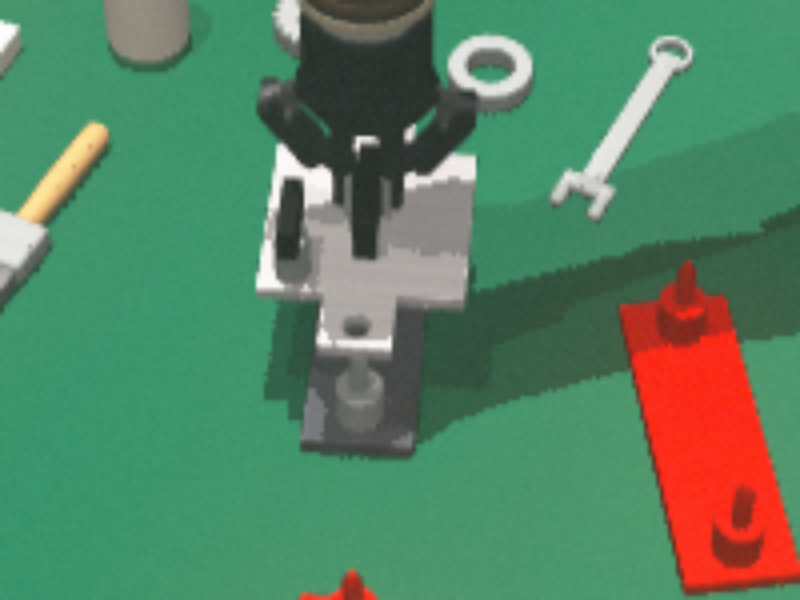

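>>> servo_tool --pt "-0.01 -0.02 0 0" --pt "-0.01 -0.02 0.1 0" --pt "-0.01 -0.02 0.2 0" --pt "-0.01 -0.02 0.3 0" --pt "-0.01 -0.02 0.4 0" --pt "-0.01 -0.02 0.5 0" --pt "-0.01 -0.02 0.6 0" --pt "-0.01 -0.02 0.65 0"

```text
clock: 15.62
tcp_pos: [0.4861, 0.2134, 0.0841]
ee_rot: [-1.866, -2.527, 0.0]
ft_force: [-0.3, 0.4, -5.2]
finger_gap: 0.0144
grasp_force: 78.3
```

```bash
python3 - <<'E'
from h import *
im=grab("top");X=cloud(im);S=X[225:255,290:325].reshape(-1,3)
go(.4865,.2137,.0609,107.1);print(robot.state()["wrist_torque"])
E
```

```text
tcp [0.486  0.2134 0.084 ] yaw 107.11 -> [0.004 0.015 0.578] turn 0.002 tilt [-0.e+00 -5.e-04 -1.e+00] t 15.68 F [ 0.1 -0.3 -5.1] q [-0.1   0.49 -0.53  1.94  0.34  0.8  -0.51]
[-0.03944621 -0.01492204  0.0010621 ]
```

No contact, and the lid is now on the straight part of the pins. I keep lowering.

>>> servo_tool --pt "0 0.01 0.08 0" --pt "0 0.01 0.16 0" --pt "0 0.01 0.24 0" --pt "0 0.01 0.32 0" --pt "0 0.01 0.4 0" --pt "0 0.01 0.46 0" --pt "0 0.01 0.51 0" --pt "0 0.01 0.51 0"

```text
clock: 16.68
tcp_pos: [0.4865, 0.2135, 0.0639]
ee_rot: [-1.866, -2.527, 0.0]
ft_force: [-0.1, -0.3, -5.5]
finger_gap: 0.0144
grasp_force: 78.3
```

>>> servo_tool --pt "0 0 0.02 0" --pt "0 0 0.04 0" --pt "0 0 0.06 0" --pt "0 0 0.08 0" --pt "0 0 0.08 0" --pt "0 0 0.08 0"

```text
clock: 17.42
tcp_pos: [0.4866, 0.2136, 0.0609]
ee_rot: [1.866, 2.527, -0.0]
ft_force: [0.3, -0.0, -4.8]
finger_gap: 0.0149
grasp_force: 78.5
```

```bash
python3 -c "
from h import *
go(.4865,.2137,.0609,107.1);print(robot.state()['wrist_torque'])"
```

```text
tcp [0.4866 0.2136 0.0609] yaw 107.11 -> [ 0.004 -0.001 -0.001] turn 0.001 tilt [-0.  0. -1.] t 17.43 F [ 0.3 -0.  -4.8] q [-0.11  0.52 -0.51  1.96  0.36  0.75 -0.53]
[-0.11875798  0.03098247 -0.02049089]
```

>>> servo_tool --pt "0 0 0.01 0" --pt "0 0 0.02 0" --pt "0 0 0.03 0" --pt "0 0 0.03 0"

```text
clock: 17.92
tcp_pos: [0.4866, 0.2136, 0.0608]
ee_rot: [1.866, 2.526, 0.0]
ft_force: [-4.2, -2.6, 10.6]
finger_gap: 0.0147
grasp_force: 80.6
```

>>> servo_tool --pt "0 0 0.01 0" --pt "0 0 0.02 0" --pt "0 0 0.02 0" --pt "0 0 0.02 0"

```text
clock: 18.42
tcp_pos: [0.4867, 0.2135, 0.0608]
ee_rot: [1.866, 2.526, 0.0]
ft_force: [-7.3, -4.6, 18.6]
finger_gap: 0.0146
grasp_force: 81.9
```

Seated: z no longer falls and the force has reversed. I ease off the pressure, open the gripper and retreat upward.

>>> servo_tool --pt "0 0 -0.03 0" --pt "0 0 -0.03 0"

```text
clock: 18.68
tcp_pos: [0.4866, 0.2136, 0.0608]
ee_rot: [1.866, 2.527, 0.0]
ft_force: [-4.1, -1.9, 8.7]
finger_gap: 0.0146
grasp_force: 80.4
```

>>> servo_tool --pt "0 0 0 0" --pt "0 0 0 0" --pt "0 0 0 0" --pt "0 0 0 0" --pt "0 0 0 0" --pt "0 0 0 0" --grip 0

```text
clock: 19.42
tcp_pos: [0.4866, 0.2136, 0.0601]
ee_rot: [-1.866, -2.527, -0.0]
ft_force: [-0.6, 0.1, -0.5]
finger_gap: 0.0853
grasp_force: 0.0
```

>>> servo_tool --pt "0 0 -0.3 0" --pt "0 0 -0.7 0" --pt "0 0 -1.2 0" --pt "0 0 -1.8 0" --pt "0 0 -2.4 0" --pt "0 0 -3 0" --pt "0 0 -3.4 0" --pt "0 0 -3.4 0"

```text
clock: 20.42
tcp_pos: [0.4872, 0.2139, 0.1976]
ee_rot: [1.866, 2.526, 0.004]
ft_force: [-0.0, -0.0, -0.5]
finger_gap: 0.0857
grasp_force: 0.0
```

>>> servo_tool --pt "-1 -0.5 0 0" --pt "-2 -1 0 0" --pt "-3 -1.5 0 0" --pt "-4 -2 0 0" --pt "-5 -2.5 0 0" --pt "-5.5 -2.5 0 0" --pt "-5.5 -2.5 0 0" --pt "-5.5 -2.5 0 0"

```text
clock: 21.42
tcp_pos: [0.4553, -0.0251, 0.1956]
ee_rot: [-1.864, -2.527, 0.0]
ft_force: [0.2, 0.8, -0.4]
finger_gap: 0.0853
grasp_force: 0.0
```

```bash
python3 - <<'E'
from h import *
im=grab("top","pics/top5.png");X=cloud(im);S=X[190:310,200:350].reshape(-1,3)
for n,lo,hi in(("tap",.1,.118),("plate",.043,.058)):
    T=S[(S[:,2]>lo)&(S[:,2]<hi)]
    print(n,len(T),cv2.minAreaRect((T[:,:2]*1000).astype(np.float32)),T.mean(0))
P=T[abs(T[:,2]-.05)<.008];A=np.c_[P[:,:2],np.ones(len(P))];print("plane",np.linalg.lstsq(A,P[:,2],rcond=None)[0])
print(robot.state()["tcp_pos"],robot.state()["ft_force"])
E
```

```text
tap 135 ((514.5379638671875, 268.43048095703125), (12.560722351074219, 44.29979705810547), 18.21745491027832) [0.51442314 0.2675169  0.11043986]
plate 3445 ((487.54962158203125, 213.87789916992188), (126.12592315673828, 196.21157836914062), 17.057537078857422) [0.48601429 0.21109475 0.04950576]
plane [-0.00039757 -0.00159129  0.05003489]
[ 0.45540784 -0.02485696  0.1957537 ] [0.27570161 0.70736385 0.04085109]
```

View pics/top5.png

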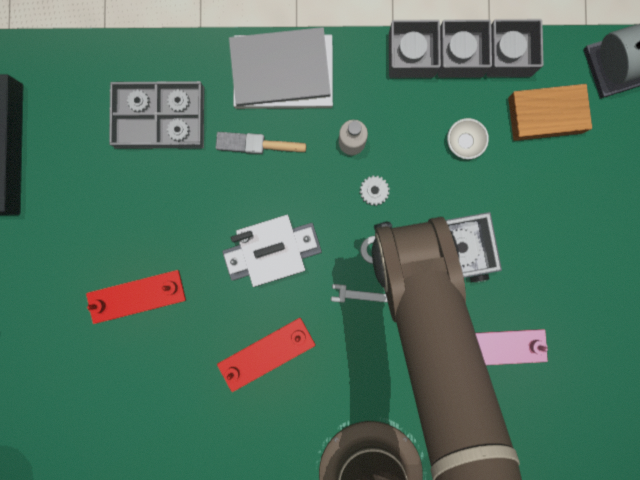

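The lid hangs on the grey stand at (270,250) with pins showing through holes (234,262) and (307,239). Its top is level at 50 mm, the tap (242,237) is parallel to the handle, and the bystanders in view have not moved.

```bash
python3 -c "
from rig import robot
print(robot.sign_off())"
```

```text
the job is handed in; nothing more can be done
None
```

The vent tap was opened to about 1.56 rad before the lid was lifted, and the lid now hangs level on both pins of the grey stand; the job is handed in (about 21.5 s on the robot's clock), but sign-off returned no verdict.

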